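# Set up two sample stands on the lab bench

### The job

Set up the two sample stands: put the large red-lidded pot in the large white dish and the small red-lidded pot in the small white dish, each standing flat inside the rim, and set the large amber jar centrally on the lid of the large red-lidded pot and the small green jar centrally on the lid of the small one. Keep the pots and jars upright all the time, and leave the blue-lidded pots and the yellow beaker where they are.

Things in the scene. Friction and masses are not known exactly. Their poses are not given: they have to be found in the camera images.
- red_large_c (a point): large round white plastic pot with a flat red lid, closed, loose: 62 mm diameter (body and lid alike), 60 mm high, standing upright. The point is its centre, 30 mm above its underside; z up along its axis. Goes into the large dish.
- red_small_c (a point): small round white plastic pot with a flat red lid, closed, loose: 46 mm diameter (body and lid alike), 60 mm high, standing upright. The point is its centre, 30 mm above its underside; z up along its axis. Goes into the small dish.
- blue_large_c (a point): large round white plastic pot with a flat blue lid, closed, loose: 62 mm diameter (body and lid alike), 60 mm high, standing upright. The point is its centre, 30 mm above its underside; z up along its axis. Bystander, to be left where it is.
- blue_small_c (a point): small round white plastic pot with a flat blue lid, closed, loose: 46 mm diameter (body and lid alike), 60 mm high, standing upright. The point is its centre, 30 mm above its underside; z up along its axis. Bystander, to be left where it is.
- jar_amber_c (a point): large square amber (brown) glass sample jar with a round white cap, closed, loose: 50 x 50 mm across the flats, 72 mm high in all, of which the top 18 mm are the neck and the 42 mm wide flat cap. The point is its centre, 36 mm above its underside; its x and y axes are square to its flat sides, z up. Goes on top of the large red-lidded pot.
- jar_green_c (a point): small square green glass sample jar with a round black cap, closed, loose: 38 x 38 mm across the flats, 60 mm high in all, of which the top 18 mm are the neck and the 30 mm wide flat cap. The point is its centre, 30 mm above its underside; its x and y axes are square to its flat sides, z up. Goes on top of the small red-lidded pot.
- dish_large: large shallow round white ceramic dish, fixed to the bench: outer diameter 84 mm, inner diameter 78 mm, rim 8 mm high, flat floor 3 mm thick. Its origin is the centre of its underside, on the work surface; z up.
- dish_small: small shallow round white ceramic dish, fixed to the bench: outer diameter 64 mm, inner diameter 58 mm, rim 8 mm high, flat floor 3 mm thick. Its origin is the centre of its underside, on the work surface; z up.
- beaker_c (a point): open yellow plastic beaker, loose, empty, 60 mm diameter at the rim, 75 mm high. The point is on its axis, 37.5 mm above its underside. Bystander, to be left where it is.
Things that resemble listed ones, but are neither listed nor needed, are in the scene too. What is shaped like the part that bears jar_green_c but purple is not meant.

How it is judged:
By the outcome, as a careful person would: the job done as asked, in the order asked, and still so for the second after the job is handed in, with the robot touching nothing.
It also fails if it takes over 120 s, if anything falls off the work surface, if the arm or the gripper's body presses on something with over 40 N, if the wrist force passes 120 N, or if a joint passes its speed limit or range.

### The arm

A 6-joint arm with a two-finger parallel gripper is mounted at the origin on the work surface. World frame = base frame: x ahead of the robot, y to its left, z up, the work surface at z = 0. Lengths are in mm, angles in degrees, forces in N, time in s.
With the tool pointing down it reaches from about 300 to 850 mm from the base axis. Payload 4.2 kg.
Tool frame: the origin (TCP) lies on the centre line of the jaws, within the pads' length; the fingertips stand 11 mm ahead of it and the grasp point (between the pads) lies 8 mm behind it; z points along the fingers, y is the line along which they close (so a half turn about z gives the same grasp; the last joint's range is limited). The gripper opens to 91 mm and grips with 3 to 60 N. Pads are 32 mm wide; open, the fingers measure 118 mm over their backs; the gripper's body (76 mm by 178 mm) begins 60 mm behind the grasp point.
Start: joints at [-66.979, 18.312, 89.639, -0, 72.044, -1.146], TCP at [235.412, -524.62, 199.276] pointing down, gripper open.
Joint ranges: [-177.97, 177.97], [-48.28, 115.42], [12.27, 149.76], [-77.06, 257.06], [2.81, 150.46], [-146.56, 146.56]. Speed limits (degrees/s): [147.25, 147.25, 180, 180, 180, 180].

### API

Orientations are given as [roll, pitch, yaw] about the fixed x, y, z axes, in that order (R = Rz(yaw) Ry(pitch) Rx(roll)).
In Python, from workcell import env, grab_frame, camera_model, models gives the robot as it stands.
- The arm moves only by the shell command python3 -m crank 'ROWS' [FORCE]. ROWS is text: rows parted by semicolons, each of 7 numbers parted by spaces: the closure, from -1 (fully open) to 1 (shut), so that 0 is half open, then the shift along the tool's x, y, z in mm, then the turn, a rotation vector about the tool's x, y, z in degrees. A call has 1 to 10 rows; each row shifts and turns the commanded pose from where the row before left it, along the tool's axes as they then stand; what a row does not reach is not made up. A row lasts 1/8 s, in which the tool goes at most 62.5 mm and 10.7 degrees, less where a joint would pass 70% of its speed; a pose out of reach is approached as far as the arm can. A call is refused whole if a number of a shift passes 62.5 or a number of a turn 10.7, either way. A call with a gripper value outside its range is refused whole. The fingers move at their own pace and stop on an object; FORCE is the grip in N (left out, the last holds). Time passes only in rows, so rows that do not move let the fingers close. It gives the time, the measured TCP pose, the force, the opening and the grip force at its end, in the units of the state.
- env.state(): the state, without advancing time (a new reading comes with each control period).
- grab_frame(name): name is "side" or "top"; returns the picture (420x560x3 uint8, blue, green, red); there is no depth.
- camera_model(name): a dict with "K" (3x3 intrinsics, pixels), "k1" (the pictures are not rectified: a ray, as slopes to the right and down, at radius r is drawn at 1 + k1 r^2 times it, then the intrinsics apply), "R" (3x3) and "t" (3): a world point X has camera coordinates R X + t. Camera axes: x right, y down, z forward; pixel columns grow to the right and rows downward; lengths in mm; the calibration is good to about 2 mm. A picture is of the moment at which its call begins. camera_model takes no time and is no camera call.
- env.job_done(): hands the job in; it is judged then, once.
Trained networks look in the newest picture that a camera, given by its name, has taken for a name from the list of things; names that differ only in an ending like _2 or _b are one class to them, and where a whole thing is asked for, a point or a joint stands for the part that bears it (a point fixed in the world has none). Each returns a list of dicts, best first, with "p" (0 to 1); they miss things now and then, are a little off and sometimes report something else, mostly with a low value. They report only what shows in the picture. A call takes as long as a camera call. They do not tell look-alikes from the thing itself.
- models.search_frame(name, camera): "point" ([x, y, z] in mm, in world coordinates, good to about 4 mm: the middle of the surface that is visible of it).
The state is a dict: "time_s": time; "qpos": joint angles; "qvel": joint speeds; "effort": joint torques, N m; "ee_pos": TCP position; "ee_rot": TCP orientation; "force": force on the tool from outside, world axes, zero at the start; "torque": the same for the moment, N m; "gripper_width": finger opening in mm; "gripper_force": force on a finger pad.
Only numpy, scipy, OpenCV 4.12 (cv2) and the standard library are available. Lean on these libraries where they do the work, as an engineer would, in place of code of your own. Each camera call takes 0.05 s, during which the arm holds its last target. There are 200 camera calls.

## Working session

There is one attempt and no reset: what is moved stays moved. The work goes in short steps, Python scripts to look and compute and a shell command to move; the robot and the scene stay as the last step left them, time stands still between calls to the robot, and variables do not carry over. Pictures are saved under pics/ and viewed, at most 14 in all, crops included, and the job is handed in when it is done.

```bash
ls; mkdir -p pics
python3 - <<'E'
from workcell import env, grab_frame, camera_model, models
import cv2, numpy as np
for n in("top","side"):
    f=grab_frame(n); cv2.imwrite(f"pics/{n}0.png",f)
    m=camera_model(n); print(n,np.round(m["K"],1).tolist(),m["k1"],"pos",np.round(-np.array(m["R"]).T@np.array(m["t"])))
    for o in ["red_large_c","red_small_c","blue_large_c","blue_small_c","jar_amber_c","jar_green_c","dish_large","dish_small","beaker_c"]:
        print(o,[(np.round(d["point"]).astype(int).tolist(),round(d["p"],2)) for d in models.search_frame(o,n)[:4]])
s=env.state(); print({k:np.round(v,2).tolist() for k,v in s.items()})
E
```

```text
pics
top [[514.5, 0.0, 287.3], [0.0, 514.5, 206.1], [0.0, 0.0, 1.0]] -0.1851901962580537 pos [ 387.   -7. 1111.]
red_large_c [([452, 322, 60], 0.69)]
red_small_c [([617, -110, 63], 0.6)]
blue_large_c [([625, 110, 61], 0.86), ([459, 144, 43], 0.35)]
blue_small_c [([626, -295, 60], 0.68)]
jar_amber_c [([608, 280, 57], 0.88)]
jar_green_c [([508, 212, 44], 0.89), ([460, 144, 45], 0.6), ([556, 10, 43], 0.54)]
dish_large [([456, -319, 4], 0.57)]
dish_small [([455, 19, 0], 0.67)]
beaker_c [([455, -154, 24], 0.83)]
side [[424.3, 0.0, 274.7], [0.0, 424.3, 205.6], [0.0, 0.0, 1.0]] 0.015989681734946498 pos [140. 563. 492.]
red_large_c [([437, 334, 61], 0.79)]
red_small_c [([612, -100, 42], 0.55)]
blue_large_c [([611, 126, 50], 0.81), ([624, -288, 39], 0.29)]
blue_small_c [([618, -286, 41], 0.87)]
jar_amber_c [([603, 295, 49], 0.82)]
jar_green_c [([452, 160, 38], 0.93), ([553, 20, 36], 0.89), ([503, 224, 44], 0.61), ([458, 13, -1], 0.57)]
dish_large [([458, -322, 2], 0.58), ([611, 128, 51], 0.37)]
dish_small [([456, 14, 2], 0.91)]
beaker_c [([448, -129, 55], 0.92)]
{'time_s': 1.0, 'qpos': [-66.98, 18.31, 89.64, -0.0, 72.05, -1.15], 'qvel': [-0.05, 0.05, -0.03, 0.12, -0.01, 0.02], 'effort': [-0.0, -41.24, -23.22, 0.07, 0.04, 0.0], 'ee_pos': [235.4, -524.63, 199.32], 'ee_rot': [179.99, 0.0, 24.17], 'force': [0.12, 0.11, 0.13], 'torque': [-0.0, 0.07, -0.01], 'gripper_force': 0.0, 'gripper_width': 91.16}
```

View pics/top0.png

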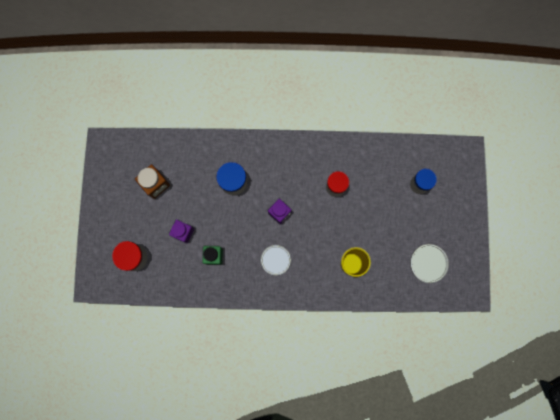

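View pics/side0.png

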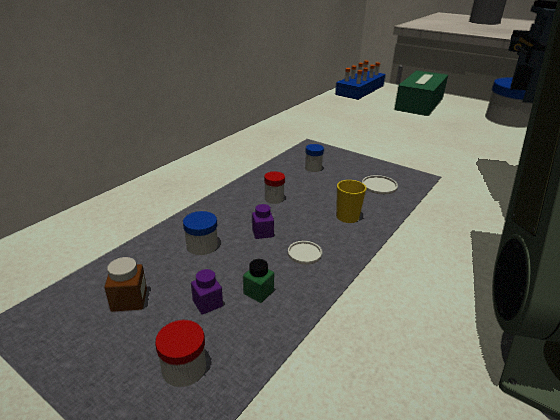

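The top view shows the red pots at pixel (127,256), large, and (338,182), small. The large dish is at (430,263), the small dish at (276,260), the amber jar at (151,180) and the green jar at (211,255). The purple jars at (180,230) and (280,211) are look-alikes, and the network's best "jar_green" hit at (508,212) is one of them. The side view agrees. Next I'll fit silhouettes in both cameras.

```bash
cat > look.py <<'E'
from workcell import env, grab_frame, camera_model, models
import cv2, numpy as np
from scipy.optimize import minimize
S=4
def proj(m,P):
    c=np.asarray(P)@np.array(m["R"]).T+np.array(m["t"]); s=c[:,:2]/c[:,2:]
    s=s*(1+m["k1"]*(s**2).sum(1,keepdims=True)); K=np.array(m["K"])
    return s@K[:2,:2].T+K[:2,2]
def cyl(x,y,d,z0,z1):
    a=np.linspace(0,2*np.pi,48,endpoint=False); c=np.c_[x+d/2*np.cos(a),y+d/2*np.sin(a)]
    return np.r_[np.c_[c,0*a+z0],np.c_[c,0*a+z1]]
def box(x,y,w,z0,z1,yaw):
    a=np.radians(yaw+np.array([45,135,225,315])); c=np.c_[x+w/2**.5*np.cos(a),y+w/2**.5*np.sin(a)]
    return np.r_[np.c_[c,[z0]*4],np.c_[c,[z1]*4]]
COL={"red":lambda h,s,v:((h<8)|(h>172))&(s>130)&(v>60),"amber":lambda h,s,v:(h>=4)&(h<20)&(s>110)&(v>35),
"green":lambda h,s,v:(h>50)&(h<90)&(s>75)&(v>25),"white":lambda h,s,v:(s<60)&(v>130)}
def fit(col,parts,p0,cams=("top","side"),frames=None,rad=70):
    """parts(p)->(visible hull points, list of occluding hulls); maximise IoU over p=(x,y,...) per camera"""
    out={}
    for n in cams:
        m=camera_model(n); f=frames[n]
        c=proj(m,[[p0[0],p0[1],parts.zc]])[0].round().astype(int); r=45
        x0,y0=np.maximum(c-r,0); cr=f[y0:c[1]+r,x0:c[0]+r]
        cr=cv2.resize(cr,None,fx=S,fy=S,interpolation=cv2.INTER_LINEAR)
        hsv=cv2.cvtColor(cr,cv2.COLOR_BGR2HSV).astype(int); M=COL[col](*np.moveaxis(hsv,2,0)).astype(np.uint8)
        k,L,st,ce=cv2.connectedComponentsWithStats(M)
        b=1+np.argmax(st[1:,4]); M=(L==b).astype(np.uint8)
        if col=="white": M=cv2.drawContours(M*0,[cv2.convexHull(cv2.findNonZero(M))],-1,1,-1)
        def iou(p):
            A=np.zeros_like(M); vis,occ=parts(p)
            for hull,v in [(vis,1)]+[(o,0) for o in occ]:
                q=((proj(m,hull)-[x0,y0]+.5)*S-.5)
                cv2.fillConvexPoly(A,cv2.convexHull((q*16).round().astype(np.int32)),v,shift=4)
            return -(A&M).sum()/max(1,(A|M).sum())
        best=None
        for yw in ([None] if len(p0)<3 else np.arange(-40,50,12)):
            q=np.array(p0,float)
            if yw is not None and parts.yaw: q[2]=yw
            sim=np.vstack([q]+[q+d for d in np.diag([8,8,8][:len(q)])])
            o=minimize(iou,q,method="Nelder-Mead",options=dict(initial_simplex=sim,xatol=.05,fatol=1e-4))
            if best is None or o.fun<best.fun: best=o
        out[n]=(best.x.round(1).tolist(),round(-best.fun,3))
    return out
def mk(f,zc,yaw=False):
    f.zc=zc; f.yaw=yaw; return f
lid=lambda d,zt=60:mk(lambda p:(cyl(p[0],p[1],d,zt-abs(p[2]),zt),[]),zt)
dish=lambda d:mk(lambda p:(cyl(p[0],p[1],d,0,8),[]),4)
jar=lambda w,h,cap,z=0:mk(lambda p:(box(p[0],p[1],w,z,z+h-18,p[2]),[cyl(p[0],p[1],cap,z+h-14,z+h)]),z+h/2,True)
def frames(): return {n:grab_frame(n) for n in("top","side")}
E
python3 - <<'E'
from look import *
F=frames()
for nm,a in {"redL":("red",lid(62),[445,328,14]),"redS":("red",lid(46),[614,-105,14]),"dishL":("white",dish(84),[456,-320]),"dishS":("white",dish(64),[455,17]),
 "amber":("amber",jar(50,72,42),[606,285,0]),"green":("green",jar(38,60,30),[456,150,0])}.items(): print(nm,fit(*a,frames=F))
E
```

```text
redL {'top': ([391.7, 357.3, 35.3], np.float64(-0.0)), 'side': ([470.9, 266.5, 169.7], np.float64(-247940108517601.38))}
redS {'top': ([578.4, -82.8, 28.2], np.float64(-0.0)), 'side': ([571.3, -83.7, 43.3], np.float64(-0.0))}
dishL {'top': ([547.5, -309.5], np.float64(-0.0)), 'side': ([456.0, -320.0], np.float64(-0.0))}
dishS {'top': ([466.0, 82.0], np.float64(-0.0)), 'side': ([466.0, 82.0], np.float64(-0.0))}
amber {'top': ([566.8, 239.1, 27.4], np.float64(-0.0)), 'side': ([567.2, 329.7, -80.4], np.float64(-0.0))}
green {'top': ([420.4, 172.2, -40.0], np.float64(-0.0)), 'side': ([383.1, 200.7, -24.9], np.float64(-0.0))}look.py:34: RuntimeWarning: overflow encountered in scalar negative
  return -(A&M).sum()/max(1,(A|M).sum())
```

```bash
sed -i 's/return -(A&M).sum()/return -float((A\&M).sum())/' look.py
cat > meas.py <<'E'
from look import *
F=frames()
for nm,a in {"redL":("red",lid(62),[445,328,14]),"redS":("red",lid(46),[614,-105,14]),"dishL":("white",dish(84),[456,-320]),"dishS":("white",dish(64),[455,17]),
 "amber":("amber",jar(50,72,42),[606,285,0]),"green":("green",jar(38,60,30),[456,150,0])}.items(): print(nm,fit(*a,frames=F))
E
python3 meas.py
```

```text
redL {'top': ([454.1, 324.8, 4.3], np.float64(0.987)), 'side': ([452.6, 324.8, -0.2], np.float64(0.982))}
redS {'top': ([620.3, -113.1, 13.7], np.float64(0.963)), 'side': ([618.5, -112.8, 0.6], np.float64(0.97))}
dishL {'top': ([456.0, -319.4], np.float64(0.963)), 'side': ([456.0, -320.0], np.float64(0.0))}
dishS {'top': ([457.4, 15.5], np.float64(0.987)), 'side': ([461.0, 6.2], np.float64(0.841))}
amber {'top': ([619.7, 289.1, -42.7], np.float64(0.549)), 'side': ([623.7, 284.0, 51.5], np.float64(0.377))}
green {'top': ([464.3, 150.7, -88.7], np.float64(0.631)), 'side': ([463.0, 146.0, 15.1], np.float64(0.869))}
```

Pot and dish fits are good. The jar masks aren't, so I'll look at those enlarged.

Run:
```python
from look import *
F=frames(); rows=[]
for n,(cs) in {"top":[(151,180),(211,255)],"side":[(126,284),(259,279)]}.items():
    r=[]
    for x,y in cs:
        c=F[n][y-30:y+30,x-30:x+30]; r.append(cv2.resize(cv2.convertScaleAbs(c,alpha=1.5),(300,300),interpolation=cv2.INTER_NEAREST))
    rows.append(np.hstack(r))
cv2.imwrite("pics/jars.png",np.vstack(rows))
```

```text
(no output)
```

View pics/jars.png

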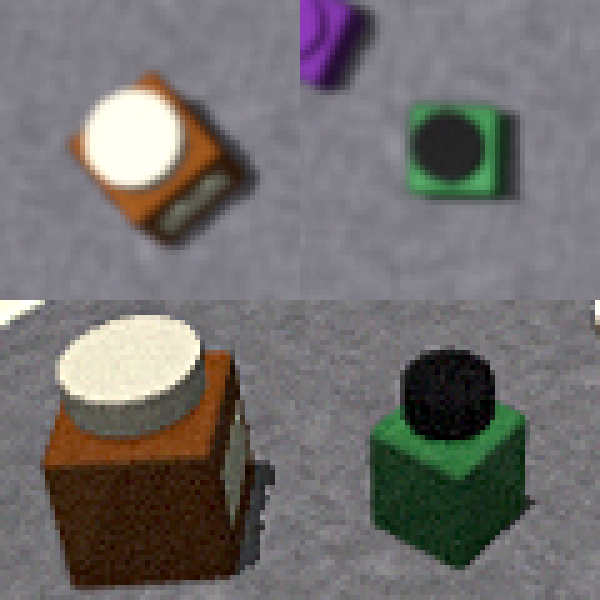

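```bash
cat >> look.py <<'E'
def jarfit(kind,p0,F,z=0,cams=("top","side")):
    w,h,cap=(50,72,42) if kind=="amber" else (38,60,30); out={}
    for n in cams:
        m=camera_model(n); c=proj(m,[[p0[0],p0[1],z+h/2]])[0].round().astype(int); r=34
        x0,y0=np.maximum(c-r,0); cr=cv2.resize(F[n][y0:c[1]+r,x0:c[0]+r],None,fx=S,fy=S,interpolation=cv2.INTER_LINEAR)
        hh,s,v=np.moveaxis(cv2.cvtColor(cr,cv2.COLOR_BGR2HSV).astype(int),2,0)
        M=((hh>2)&(hh<22)&(s>100)) if kind=="amber" else ((hh>45)&(hh<90)&(s>80)&(v>15))
        M=cv2.morphologyEx(M.astype(np.uint8),cv2.MORPH_OPEN,np.ones((7,7)))
        k,L,st,_=cv2.connectedComponentsWithStats(M); M=L==1+np.argmax(st[1:,4])
        capm=(((s<70)&(v>135)) if kind=="amber" else (v<48)&(s<80))
        near=np.zeros(M.shape,np.uint8)
        q=proj(m,cyl(p0[0],p0[1],cap+8,z+h-14,z+h)); cv2.fillConvexPoly(near,cv2.convexHull(((q-[x0,y0])*S).astype(np.int32)),1)
        capm&=near>0; hull=lambda A:cv2.fillConvexPoly(np.zeros(A.shape,np.uint8),cv2.convexHull(cv2.findNonZero(A.astype(np.uint8))),1)
        H=hull(M|capm)
        def f(p):
            A=H*0; q=proj(m,np.r_[box(p[0],p[1],w,z,z+h-18,p[2]),cyl(p[0],p[1],cap,z+h-14,z+h)])
            cv2.fillConvexPoly(A,cv2.convexHull(((q-[x0,y0]+.5)*S*16-8).round().astype(np.int32)),1,shift=4)
            return -float((A&H).sum())/float((A|H).sum())
        best=min((minimize(f,[*p0[:2],yw],method="Nelder-Mead",options=dict(initial_simplex=[[*p0[:2],yw],[p0[0]+6,p0[1],yw],[p0[0],p0[1]+6,yw],[*p0[:2],yw+10]],xatol=.05,fatol=1e-4)) for yw in range(-45,45,15)),key=lambda o:o.fun)
        u,vv=(np.argwhere(capm)[:,::-1].mean(0)+.5)/S-.5+[x0,y0]
        o=minimize(lambda p:np.sum((proj(m,[[p[0],p[1],z+h]])[0]-[u,vv])**2),p0[:2])
        out[n]=(best.x.round(1).tolist(),round(-best.fun,3),"cap",o.x.round(1).tolist())
    return out
E
python3 - <<'E'
from look import *
F=frames()
print(jarfit("amber",[612,285,0],F)); print(jarfit("green",[460,146,0],F))
E
```

```text
{'top': ([619.0, 288.2, -42.6], np.float64(0.811), 'cap', [618.2, 287.9]), 'side': ([618.8, 285.8, -41.7], np.float64(0.942), 'cap', [617.1, 286.8])}
{'top': ([462.9, 148.1, -5.8], np.float64(0.803), 'cap', [462.5, 148.7]), 'side': ([462.0, 147.7, 14.4], np.float64(0.926), 'cap', [459.6, 150.5])}
```

Run:
```python
from look import *
from scipy.optimize import least_squares
def go(n,o,to,z,w,cs,x0):
    m=camera_model(n); C=(np.array(cs)-to)/5-.5+o
    g=[least_squares(lambda q:proj(m,[[q[0],q[1],z]])[0]-c,x0).x for c in C]
    for i in range(len(g)-1):
        d=g[i+1]-g[i]; print(n,z,"len",np.hypot(*d).round(1),"ang",(np.degrees(np.arctan2(d[1],d[0]))%90).round(1))
go("top",(121,150),(0,0),54,50,[(70,145),(152,72),(222,152),(146,226),(70,145)],(618,288))
go("side",(96,254),(0,300),54,50,[(44,467),(220,462),(236,352)],(618,288))
go("top",(181,225),(300,0),42,38,[(410,102),(498,104),(498,195),(408,192),(410,102)],(462,148))
go("side",(229,249),(300,300),42,38,[(371,437),(459,477),(526,417)],(462,148))
```

```text
top 54 len 46.9 ang 44.0
top 54 len 47.8 ang 43.7
top 54 len 44.9 ang 46.6
top 54 len 49.8 ang 46.1
side 54 len 51.1 ang 39.1
side 54 len 51.8 ang 45.5
top 42 len 37.1 ang 0.2
top 42 len 38.0 ang 2.2
top 42 len 37.8 ang 89.7
top 42 len 37.6 ang 1.2
side 42 len 33.8 ang 3.3
side 42 len 35.6 ang 90.0
```

```bash
cat > to.py <<'E'
import sys,numpy as np
from workcell import env
from scipy.spatial.transform import Rotation as R
s=env.state(); x,y,z,yaw=map(float,sys.argv[1:5])
r=R.from_euler("xyz",s["ee_rot"],degrees=True)
t=R.from_euler("xyz",[180,0,yaw],degrees=True)
print("tool shift",r.inv().apply(np.array([x,y,z])-s["ee_pos"]).round(1),"turn",np.degrees((r.inv()*t).as_rotvec()).round(2))
print("after turn ",t.inv().apply(np.array([x,y,z])-s["ee_pos"]).round(1),"t",s["time_s"])
E
python3 -m crank '-1 0 0 0 0 0 8; -1 0 0 0 0 0 8; -1 0 0 0 0 0 8.17; -1 14.5 -56.6 0 0 0 0; -1 14.5 -56.6 0 0 0 0; -1 14.5 -56.6 0 0 0 0; -1 14.5 -56.6 0 0 0 0; -1 14.5 -56.6 0 0 0 0; -1 14.5 -56.6 0 0 0 0; -1 14.5 -56.6 0 0 0 0' 20
python3 to.py 453.5 324.8 130 0
```

```text
time_s: 2.65
ee_pos: [337.2, -126.8, 199.6]
ee_rot: [180.0, -0.1, -0.0]
force: [1.0, -0.3, -0.4]
gripper_width: 91.6
gripper_force: 0.0
tool shift [ 115.8 -451.7   69.6] turn [ 0.03 -0.09 -0.04]
after turn  [ 116.3 -451.6   69.6] t 2.65
```

```bash
python3 -m crank '-1 14.5 -56.6 0 0 0 0; -1 14.5 -56.6 0 0 0 0; -1 14.5 -56.6 0 0 0 0; -1 14.5 -56.6 5 0 0 0; -1 14.5 -56.6 10 0 0 0; -1 14.5 -56.6 15 0 0 0; -1 14.5 -56.6 20 0 0 0; -1 14.5 -56.6 20 0 0 0; -1 0 0 0 0 0 0; -1 0 0 0 0 0 0'
python3 to.py 453.5 324.8 28 0
```

```text
time_s: 3.9
ee_pos: [452.6, 323.9, 129.0]
ee_rot: [179.9, 0.0, 0.0]
force: [0.5, -0.2, -0.1]
gripper_width: 91.1
gripper_force: 0.0
tool shift [  1.  -1. 101.] turn [0.06 0.04 0.03]
after turn  [  0.9  -0.9 101. ] t 3.9
```

```bash
python3 -m crank '-1 0.9 -0.9 30 0 0 0; -1 0 0 30 0 0 0; -1 0 0 25 0 0 0; -1 0 0 16 0 0 0; -1 0 0 0 0 0 0; 1 0 0 0 0 0 0; 1 0 0 0 0 0 0; 1 0 0 0 0 0 0; 1 0 0 0 0 0 0; 1 0 0 0 0 0 0' 30
python3 -m crank '1 0 0 0 0 0 0; 1 0 0 0 0 0 0; 1 0 0 -2 0 0 0; 1 0 0 -5 0 0 0; 1 0 0 -10 0 0 0; 1 0 0 -20 0 0 0; 1 0 0 -30 0 0 0; 1 0 0 -40 0 0 0; 1 0 0 -20 0 0 0; 1 0 0 0 0 0 0'
python3 to.py 456 -319.4 155 0
```

```text
time_s: 5.15
ee_pos: [454.1, 325.3, 28.8]
ee_rot: [180.0, -0.0, 0.0]
force: [-0.6, -0.4, 5.5]
gripper_width: 61.1
gripper_force: 30.0
time_s: 6.4
ee_pos: [454.8, 326.0, 157.3]
ee_rot: [-179.9, -0.2, -0.0]
force: [-0.4, -1.0, -1.6]
gripper_width: 61.3
gripper_force: 30.0
tool shift [1.200e+00 6.454e+02 6.000e-01] turn [-0.15 -0.22 -0.  ]
after turn  [  1.2 645.4   2.3] t 6.4
```

```bash
python3 -m crank '1 0 20 0 0 0 0; 1 0 40 0 0 0 0; 1 0 55 0 0 0 0; 1 0 55 0 0 0 0; 1 0 55 0 0 0 0; 1 0 55 0 0 0 0; 1 0 55 0 0 0 0; 1 0 55 0 0 0 0; 1 0 55 0 0 0 0; 1 0 55 0 0 0 0'
python3 -m crank '1 1 55 0 0 0 0; 1 0 50 0 0 0 0; 1 0 30 0 0 0 0; 1 0 10.4 0 0 0 0; 1 0 0 0 0 0 0; 1 0 0 0 0 0 0; 1 0 0 0 0 0 0'
python3 to.py 456 -319.4 40 0
```

```text
time_s: 7.65
ee_pos: [451.8, -176.7, 154.0]
ee_rot: [-180.0, 0.2, -0.0]
force: [0.6, 0.5, -1.6]
gripper_width: 61.4
gripper_force: 30.0
time_s: 8.52
ee_pos: [454.9, -319.0, 155.4]
ee_rot: [-180.0, 0.0, 0.1]
force: [-0.2, -1.2, -2.9]
gripper_width: 61.5
gripper_force: 30.0
tool shift [  1.2   0.5 115.4] turn [-0.01  0.01  0.08]
after turn  [  1.1   0.4 115.4] t 8.525
```

```bash
python3 -m crank '1 1.1 0.4 20 0 0 0; 1 0 0 40 0 0 0; 1 0 0 30 0 0 0; 1 0 0 20 0 0 0; 1 0 0 8 0 0 0; 1 0 0 3 0 0 0; 1 0 0 1 0 0 0; 1 0 0 0.7 0 0 0; 1 0 0 0.7 0 0 0; 1 0 0 0 0 0 0'
python3 to.py 456 -319.4 31.5 0
```

```text
time_s: 9.78
ee_pos: [456.0, -320.6, 32.1]
ee_rot: [180.0, -0.0, -0.0]
force: [0.2, 0.3, -1.8]
gripper_width: 61.3
gripper_force: 30.0
tool shift [ 0.  -1.2  0.6] turn [ 0.02 -0.02 -0.01]
after turn  [ 0.  -1.2  0.6] t 9.775
```

```bash
python3 -m crank '1 0 0 0.5 0 0 0; 1 0 0 0.3 0 0 0; 0.3 0 0 0 0 0 0; -1 0 0 0 0 0 0; -1 0 0 0 0 0 0; -1 0 0 0 0 0 0; -1 0 0 0 0 0 0; -1 0 0 -20 0 0 0; -1 0 0 -40 0 0 0; -1 0 0 -50 0 0 0'
python3 to.py 619.4 -113 120 0
```

```text
time_s: 11.02
ee_pos: [455.3, -320.1, 141.3]
ee_rot: [-179.9, 0.1, -0.0]
force: [0.6, 0.1, -0.1]
gripper_width: 90.8
gripper_force: 0.0
tool shift [ 164.1 -207.1   21.2] turn [-0.08  0.12 -0.  ]
after turn  [ 164.1 -207.1   21.3] t 11.025
```

```bash
python3 -m crank '-1 33 -41.4 0 0 0 0; -1 33 -41.4 0 0 0 0; -1 33 -41.4 0 0 0 0; -1 33 -41.4 0 0 0 0; -1 32.1 -41.4 10 0 0 0; -1 0 0 11 0 0 0; -1 0 0 0 0 0 0; -1 0 0 0 0 0 0'
python3 - <<'E'
from look import *
F=frames(); cv2.imwrite("pics/a.png",F["top"])
print(fit("red",lid(62,63),[456,-320,10],frames=F),fit("white",dish(84),[456,-320],cams=("top",),frames=F))
print(fit("red",lid(46,60),[618,-113,10],cams=("side",),frames=F))
E
python3 to.py 619.4 -113 28 0
```

```text
time_s: 12.02
ee_pos: [619.5, -114.7, 120.3]
ee_rot: [180.0, 0.0, -0.1]
force: [0.7, 0.9, -0.3]
gripper_width: 91.0
gripper_force: 0.0
{'top': ([455.9, -319.0, 7.8], np.float64(0.968)), 'side': ([453.8, -317.9, -0.8], np.float64(0.947))} {'top': ([455.5, -319.1], np.float64(0.867))}
{'side': ([618.0, -112.4, 0.0], np.float64(0.92))}
tool shift [-0.4 -1.8 92.7] turn [ 0.02 -0.05 -0.1 ]
after turn  [-0.4 -1.7 92.7] t 12.125
```

View pics/a.png

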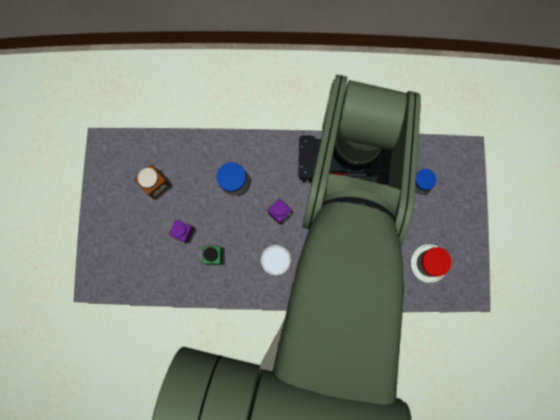

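The large red lid shows at (436,262) over the dish at (430,263). That offset is parallax: the fit puts it at (456,-319), centred. Next is the small pot.

```bash
python3 -m crank '-1 -0.4 -1 25 0 0 0; -1 0 0 30 0 0 0; -1 0 0 25 0 0 0; -1 0 0 12 0 0 0; -1 0 0 0 0 0 0; 1 0 0 0 0 0 0; 1 0 0 0 0 0 0; 1 0 0 0 0 0 0; 1 0 0 0 0 0 0; 1 0 0 0 0 0 0' 30
python3 -m crank '1 0 0 0 0 0 0; 1 0 0 0 0 0 0; 1 0 0 -2 0 0 0; 1 0 0 -5 0 0 0; 1 0 0 -10 0 0 0; 1 0 0 -20 0 0 0; 1 0 0 -30 0 0 0; 1 0 0 -40 0 0 0; 1 0 0 -20 0 0 0; 1 0 0 0 0 0 0'
python3 to.py 457.4 15.5 155 0
```

```text
time_s: 13.38
ee_pos: [619.7, -112.6, 28.2]
ee_rot: [180.0, -0.0, 0.0]
force: [0.2, -0.6, 0.7]
gripper_width: 45.3
gripper_force: 30.0
time_s: 14.62
ee_pos: [620.8, -112.8, 157.6]
ee_rot: [179.9, -0.3, -0.0]
force: [0.1, -0.9, -0.4]
gripper_width: 45.2
gripper_force: 30.0
tool shift [-163.5 -128.2    1.6] turn [ 0.06 -0.28 -0.  ]
after turn  [-163.4 -128.3    2.6] t 14.625
```

```bash
python3 -m crank '1 -20 -16 0 0 0 0; 1 -41 -32.5 0 0 0 0; 1 -45 -35.5 0 0 0 0; 1 -40 -32 0 0 0 0; 1 -16 -12.2 0 0 0 0; 1 0 0 0 0 0 0; 1 0 0 0 0 0 0; 1 0 0 0 0 0 0'
python3 to.py 457.4 15.5 31.5 0
```

```text
time_s: 15.62
ee_pos: [458.8, 15.0, 154.8]
ee_rot: [180.0, -0.0, -0.1]
force: [0.2, -1.2, -0.7]
gripper_width: 45.1
gripper_force: 30.0
tool shift [ -1.5  -0.6 123.3] turn [ 0.02 -0.02 -0.06]
after turn  [ -1.4  -0.5 123.3] t 15.625
```

```bash
python3 -m crank '1 -1.2 -0.5 20 0 0 0; 1 0 0 40 0 0 0; 1 0 0 30 0 0 0; 1 0 0 20 0 0 0; 1 0 0 8 0 0 0; 1 0 0 3 0 0 0; 1 0 0 1 0 0 0; 1 0 0 0.7 0 0 0; 1 0 0 0.7 0 0 0; 1 0 0 0 0 0 0'
python3 to.py 457.4 15.5 31.3 0
```

```text
time_s: 16.88
ee_pos: [456.5, 16.2, 31.9]
ee_rot: [180.0, -0.0, 0.0]
force: [0.5, 0.5, -0.7]
gripper_width: 45.3
gripper_force: 30.0
tool shift [0.9 0.7 0.6] turn [ 0.01 -0.03  0.  ]
after turn  [0.9 0.7 0.6] t 16.875
```

```bash
python3 -m crank '1 0 0 0.6 0 0 0; 0.3 0 0 0 0 0 0; -1 0 0 0 0 0 0; -1 0 0 0 0 0 0; -1 0 0 0 0 0 0; -1 0 0 0 0 0 0; -1 0 0 -20 0 0 0; -1 0 0 -40 0 0 0; -1 0 0 -50 0 0 0; -1 0 0 0 0 0 0'
python3 to.py 618.6 287.8 125 0
```

```text
time_s: 18.12
ee_pos: [459.3, 16.2, 144.6]
ee_rot: [-180.0, -0.5, -0.0]
force: [-0.2, 0.1, -0.9]
gripper_width: 91.0
gripper_force: 0.0
tool shift [ 159.1 -271.6   21.1] turn [-0.   -0.52 -0.  ]
after turn  [ 159.3 -271.6   19.6] t 18.125
```

```bash
python3 -m crank '-1 27 -45 0 0 0 0; -1 27 -45 0 0 0 0; -1 27 -45 0 0 0 0; -1 27 -45 0 0 0 0; -1 27 -45 0 0 0 0; -1 26 -46.6 0 0 0 -9; -1 0 0 0 0 0 -9; -1 0 0 5 0 0 -9; -1 0 0 5 0 0 -9; -1 0 0 5 0 0 -9'
python3 -m crank '-1 0 0 0 0 0 0; -1 0 0 0 0 0 0'
python3 - <<'E'
from look import *
F=frames(); cv2.imwrite("pics/b.png",F["top"]);cv2.imwrite("pics/b2.png",F["side"])
print(fit("red",lid(62,63),[456,-320,10],frames=F,cams=("top",)))
print(fit("red",lid(46,63),[457.4,15,10],frames=F))
E
python3 to.py 618.6 287.8 24 45
```

```text
time_s: 19.38
ee_pos: [616.7, 287.5, 124.0]
ee_rot: [-179.9, 0.2, 45.3]
force: [-0.7, -0.5, -0.0]
gripper_width: 91.1
gripper_force: 0.0
time_s: 19.62
ee_pos: [617.2, 287.7, 125.4]
ee_rot: [-180.0, 0.1, 44.9]
force: [-1.2, -0.1, 0.3]
gripper_width: 91.1
gripper_force: 0.0
{'top': ([455.9, -318.8, 6.9], np.float64(0.967))}
{'top': ([457.7, 15.5, 2.6], np.float64(0.901)), 'side': ([455.5, 16.8, 12.2], np.float64(0.87))}
tool shift [  0.8   0.7 101.9] turn [ 0.    0.   -0.08]
after turn  [  0.8   0.7 101.9] t 19.725
```

View pics/b.png

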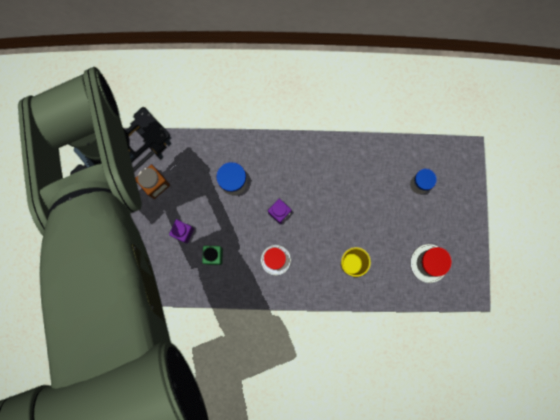

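View pics/b2.png

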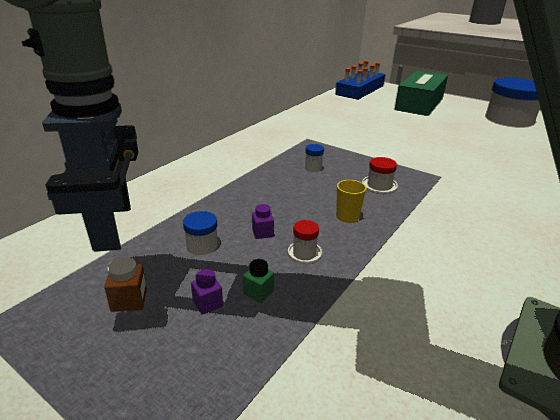

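Both pots stand in their dishes, at (275,258) and (436,262), and the amber jar is untouched under the open jaws. Grasping it now.

```bash
python3 -m crank '-1 0.8 0.7 25 0 0 0; -1 0 0 35 0 0 0; -1 0 0 28 0 0 0; -1 0 0 13.5 0 0 0; -1 0 0 0 0 0 0; 1 0 0 0 0 0 0; 1 0 0 0 0 0 0; 1 0 0 0 0 0 0; 1 0 0 0 0 0 0; 1 0 0 0 0 0 0' 30
python3 -m crank '1 0 0 0 0 0 0; 1 0 0 0 0 0 0; 1 0 0 -2 0 0 0; 1 0 0 -5 0 0 0; 1 0 0 -10 0 0 0; 1 0 0 -25 0 0 0; 1 0 0 -40 0 0 0; 1 0 0 -40 0 0 0; 1 0 0 -20 0 0 0; 1 0 0 0 0 0 0'
python3 to.py 456 -319 167 45
```

```text
time_s: 20.98
ee_pos: [618.7, 287.9, 24.8]
ee_rot: [180.0, -0.0, 45.0]
force: [0.1, -0.3, 0.5]
gripper_width: 50.4
gripper_force: 29.6
time_s: 22.22
ee_pos: [619.6, 288.3, 169.2]
ee_rot: [179.9, -0.3, 45.0]
force: [0.3, -0.1, -2.2]
gripper_width: 50.3
gripper_force: 29.6
tool shift [-5.451e+02  3.138e+02  2.000e-01] turn [ 0.11 -0.27 -0.  ]
after turn  [-545.1  313.8    2.2] t 22.225
```

```bash
python3 -m crank '1 -17.3 10 0 0 0 0; 1 -34.6 20 0 0 0 0; 1 -47.6 27.5 0 0 0 0; 1 -47.6 27.5 0 0 0 0; 1 -47.6 27.5 0 0 0 0; 1 -47.6 27.5 0 0 0 0; 1 -47.6 27.5 0 0 0 0; 1 -47.6 27.5 0 0 0 0; 1 -47.6 27.5 0 0 0 0; 1 -47.6 27.5 0 0 0 0'
python3 -m crank '1 -47.6 27.5 0 0 0 0; 1 -39 22.5 0 0 0 0; 1 -24.9 14.2 0 0 0 0; 1 0 0 0 0 0 0; 1 0 0 0 0 0 0; 1 0 0 0 0 0 0; 1 0 0 0 0 0 0'
python3 to.py 456 -319 88 45
python3 - <<'E'
from look import *
F=frames(); print(jarfit("amber",[456,-319,0],F,z=140))
cv2.imwrite("pics/c.png",F["side"])
E
```

```text
time_s: 23.48
ee_pos: [486.6, -196.7, 165.2]
ee_rot: [-179.9, 0.1, 45.0]
force: [1.0, -0.2, -2.7]
gripper_width: 50.5
gripper_force: 29.6
time_s: 24.35
ee_pos: [456.0, -318.3, 166.5]
ee_rot: [-180.0, 0.0, 45.1]
force: [-0.6, 0.6, -1.4]
gripper_width: 50.2
gripper_force: 29.6
tool shift [-0.5  0.5 78.5] turn [-0.01  0.    0.07]
after turn  [-0.5  0.5 78.5] t 24.35
{'top': ([475.0, -295.4, -70.8], np.float64(0.22), 'cap', [456.0, -319.0]), 'side': ([456.1, -324.2, 34.2], np.float64(0.652), 'cap', [456.0, -319.0])}look.py:69: RuntimeWarning: Mean of empty slice.
  u,vv=(np.argwhere(capm)[:,::-1].mean(0)+.5)/S-.5+[x0,y0]
  ret = um.true_divide(
```

View pics/c.png

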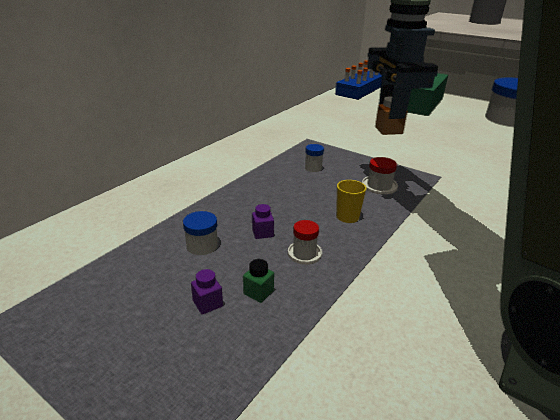

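The amber jar is held upright at (391,120), above the large pot's lid at (382,165). Lowering it.

```bash
python3 -m crank '1 -0.4 0.4 15 0 0 0; 1 0 0 25 0 0 0; 1 0 0 20 0 0 0; 1 0 0 10 0 0 0; 1 0 0 4 0 0 0; 1 0 0 2 0 0 0; 1 0 0 1 0 0 0; 1 0 0 0.7 0 0 0; 1 0 0 0 0 0 0; 1 0 0 0 0 0 0'
python3 to.py 456 -319 87.5 45
```

```text
time_s: 25.7
ee_pos: [455.9, -319.8, 89.0]
ee_rot: [180.0, 0.0, 45.0]
force: [-1.1, 0.6, -2.7]
gripper_width: 50.0
gripper_force: 29.6
tool shift [ 0.6 -0.5  1.5] turn [ 0.02  0.   -0.  ]
after turn  [ 0.6 -0.5  1.5] t 25.7
```

```bash
python3 -m crank '1 0 0 0.6 0 0 0; 1 0 0 0.4 0 0 0; 1 0 0 0.3 0 0 0; 1 0 0 0 0 0 0'
python3 to.py 456 -319 87.5 45
```

```text
time_s: 26.2
ee_pos: [455.9, -319.7, 87.8]
ee_rot: [180.0, -0.0, 45.0]
force: [-1.1, 0.5, 0.8]
gripper_width: 50.0
gripper_force: 29.6
tool shift [ 0.6 -0.4  0.3] turn [ 0.01 -0.   -0.  ]
after turn  [ 0.6 -0.4  0.3] t 26.2
```

```bash
python3 -m crank '0.4 0 0 0 0 0 0; -1 0 0 0 0 0 0; -1 0 0 0 0 0 0; -1 0 0 0 0 0 0; -1 0 0 0 0 0 0; -1 0 0 -20 0 0 0; -1 0 0 -40 0 0 0; -1 0 0 -40 0 0 0; -1 0 0 0 0 0 0'
python3 -m crank '-0.3 0 0 0 0 0 -9; -0.3 0 0 0 0 0 -9; -0.3 0 0 0 0 0 -9; -0.3 0 0 0 0 0 -9; -0.3 0 0 0 0 0 -9; -0.3 30 0 0 0 0 0; -0.3 55 0 0 0 0 0; -0.3 60 0 0 0 0 0; -0.3 60 0 0 0 0 0; -0.3 60 0 0 0 0 0'
python3 to.py 462.7 148.2 120 90
```

```text
time_s: 27.32
ee_pos: [457.6, -321.0, 191.0]
ee_rot: [179.6, -0.1, 45.0]
force: [0.3, -0.0, -0.4]
gripper_width: 91.1
gripper_force: 0.0
time_s: 28.58
ee_pos: [455.0, -52.9, 186.5]
ee_rot: [-179.9, -0.0, 90.0]
force: [0.9, 0.8, 0.5]
gripper_width: 59.5
gripper_force: 0.0
tool shift [201.    7.7  66.5] turn [-0.08 -0.01 -0.04]
after turn  [201.1   7.7  66.5] t 28.575
```

```bash
python3 -m crank '-0.3 60 2 0 0 0 0; -0.3 60 2 15 0 0 0; -0.3 50 2 20 0 0 0; -0.3 32 0.7 25 0 0 0; -0.3 0 0 7 0 0 0; -0.3 0 0 0 0 0 0; -0.3 0 0 0 0 0 0'
python3 - <<'E'
from look import *
F=frames(); cv2.imwrite("pics/d.png",F["side"])
print(jarfit("amber",[456,-319,0],F,z=63)); print(fit("red",lid(62,63),[456,-319,10],frames=F,cams=("side",)))
E
python3 to.py 462.7 148.2 18 90
```

```text
time_s: 29.45
ee_pos: [463.0, 146.3, 121.0]
ee_rot: [179.9, 0.0, 89.9]
force: [-0.0, 0.1, -0.5]
gripper_width: 59.7
gripper_force: 0.0
{'top': ([455.1, -318.5, 42.4], np.float64(0.926), 'cap', [455.2, -319.8]), 'side': ([455.7, -325.6, -55.0], np.float64(0.958), 'cap', [458.2, -319.6])}
{'side': ([443.8, -293.5, 0.0], np.float64(0.418))}
tool shift [  1.7  -0.6 103.3] turn [ 0.09 -0.01 -0.09]
after turn  [  1.7  -0.4 103.3] t 29.55
```

View pics/d.png

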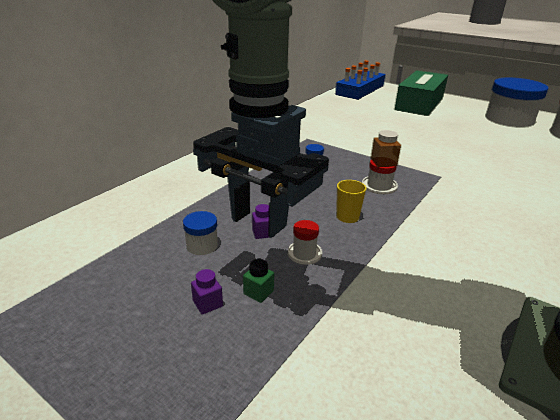

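The amber jar stands on the large pot at (386,150), fitted within 1 mm of the pot centre. The jaws are above the green jar at (259,280).

```bash
python3 -m crank '-0.3 1 -0.4 25 0 0 0; -0.3 0 0 35 0 0 0; -0.3 0 0 26 0 0 0; -0.3 0 0 12 0 0 0; -0.3 0 0 4 0 0 0; -0.3 0 0 0 0 0 0; 1 0 0 0 0 0 0; 1 0 0 0 0 0 0; 1 0 0 0 0 0 0; 1 0 0 0 0 0 0' 25
python3 -m crank '1 0 0 0 0 0 0; 1 0 0 0 0 0 0; 1 0 0 -2 0 0 0; 1 0 0 -5 0 0 0; 1 0 0 -10 0 0 0; 1 0 0 -25 0 0 0; 1 0 0 -40 0 0 0; 1 0 0 -30 0 0 0; 1 0 0 -10 0 0 0; 1 0 0 0 0 0 0'
python3 to.py 457.5 15.6 140 90
```

```text
time_s: 30.8
ee_pos: [462.5, 148.4, 19.0]
ee_rot: [180.0, -0.0, 90.0]
force: [-0.8, -1.1, 4.9]
gripper_width: 37.5
gripper_force: 25.0
time_s: 32.05
ee_pos: [462.1, 148.3, 140.7]
ee_rot: [180.0, -0.0, 90.0]
force: [0.2, 0.3, -1.0]
gripper_width: 37.9
gripper_force: 25.0
tool shift [-132.7   -4.6    0.7] turn [ 0.04 -0.   -0.  ]
after turn  [-132.7   -4.6    0.7] t 32.05
```

```bash
python3 -m crank '1 -20 -1 0 0 0 0; 1 -40 -1 0 0 0 0; 1 -40 -1 0 0 0 0; 1 -25 -1.5 0 0 0 0; 1 -7.8 0 0 0 0 0; 1 0 0 0 0 0 0; 1 0 0 0 0 0 0; 1 0 0 0 0 0 0'
python3 - <<'E'
from look import *
F=frames(); cv2.imwrite("pics/e.png",F["side"])
E
python3 to.py 457.5 15.6 82 90
```

```text
time_s: 33.05
ee_pos: [457.7, 16.3, 140.4]
ee_rot: [-180.0, -0.0, 90.1]
force: [-0.1, 0.5, -0.5]
gripper_width: 37.6
gripper_force: 25.0
tool shift [-0.4 -0.2 58.5] turn [ 0.   -0.    0.05]
after turn  [-0.4 -0.2 58.5] t 33.15
```

View pics/e.png

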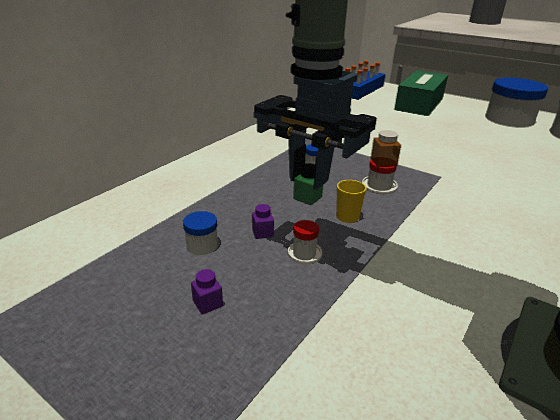

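The green jar is held upright at (307,188), above the small pot's lid at (306,230). Lowering it.

```bash
python3 -m crank '1 -0.3 -0.2 12 0 0 0; 1 0 0 20 0 0 0; 1 0 0 14 0 0 0; 1 0 0 7 0 0 0; 1 0 0 3 0 0 0; 1 0 0 1 0 0 0; 1 0 0 0.7 0 0 0; 1 0 0 0 0 0 0; 1 0 0 0 0 0 0'
python3 -m crank '1 0 0 0.6 0 0 0; 1 0 0 0.4 0 0 0; 1 0 0 0 0 0 0'
python3 to.py 457.5 15.6 81.5 90
```

```text
time_s: 34.28
ee_pos: [457.6, 15.2, 83.1]
ee_rot: [180.0, 0.0, 90.0]
force: [1.1, -1.2, -0.8]
gripper_width: 37.8
gripper_force: 25.0
time_s: 34.65
ee_pos: [457.6, 15.2, 82.0]
ee_rot: [180.0, 0.0, 90.0]
force: [-0.8, 0.1, 1.1]
gripper_width: 37.6
gripper_force: 25.0
tool shift [ 0.4 -0.1  0.5] turn [ 0.02  0.   -0.  ]
after turn  [ 0.4 -0.1  0.5] t 34.65
```

```bash
python3 -m crank '1 0 0 0.4 0 0 0; 0.1 0 0 0 0 0 0; -0.4 0 0 0 0 0 0; -0.4 0 0 0 0 0 0; -0.4 0 0 0 0 0 0; -0.4 0 0 -20 0 0 0; -0.4 0 0 -40 0 0 0; -0.4 0 0 -50 0 0 0; -0.4 0 0 0 0 0 0'
python3 -m crank '-0.4 30 0 0 0 0 0; -0.4 50 0 0 0 0 0; -0.4 50 0 0 0 0 0; -0.4 50 0 0 0 0 0; -0.4 50 0 0 0 0 0; -0.4 30 0 0 0 0 0; -0.4 0 0 0 0 0 0; -0.4 0 0 0 0 0 0'
python3 - <<'E'
from look import *
F=frames(); cv2.imwrite("pics/f.png",F["side"]); cv2.imwrite("pics/f2.png",F["top"])
print(jarfit("amber",[456,-319,0],F,z=63)); print(jarfit("green",[457.5,15.5,0],F,z=63))
E
```

```text
time_s: 35.78
ee_pos: [460.1, 15.2, 195.1]
ee_rot: [179.5, -0.0, 90.0]
force: [-0.5, 0.0, -1.2]
gripper_width: 63.7
gripper_force: 0.0
time_s: 36.78
ee_pos: [456.9, 274.3, 190.5]
ee_rot: [-179.9, 0.1, 90.0]
force: [-0.1, 0.1, -0.3]
gripper_width: 64.4
gripper_force: 0.0
{'top': ([455.1, -318.5, -47.6], np.float64(0.932), 'cap', [455.2, -319.8]), 'side': ([455.8, -325.8, 35.1], np.float64(0.961), 'cap', [458.0, -319.3])}
{'top': ([456.3, 14.3, 1.3], np.float64(0.711), 'cap', [457.6, 15.7]), 'side': ([457.3, 13.4, 12.5], np.float64(0.927), 'cap', [453.4, 20.6])}
```

View pics/f.png

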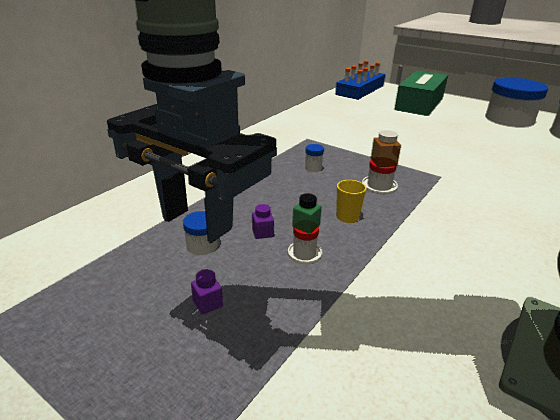

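View pics/f2.png

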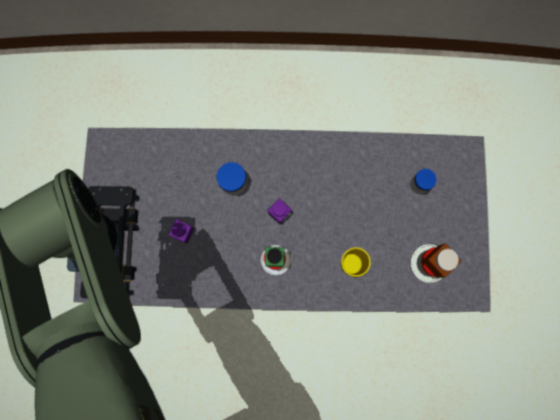

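Both stacks stand upright and centred, the green one at (306,215) in the side view and the amber one at (386,150). The blue-lidded pots and the beaker are where they were, and the robot is touching nothing.

```bash
python3 -c "
from workcell import env
print(env.job_done())"
```

```text
the job is handed in; nothing more can be done
None
```

The job is handed in at about 37 s of the 120 s allowed: both red-lidded pots stand in their dishes with the right jars on their lids, centred to within about 2 mm by the top camera, and the blue-lidded pots and beaker look unmoved in the last pictures.

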